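# Transfer valve cartridges to the rack in reverse order

### The job

Move the four valve cartridges out of the row of blue bins into the grey rack, one to a cell, standing upright, in reverse order: the one that stood nearest the black end plate of the bin row goes into the cell farthest from the rack's black end plate, the next one into the next cell, and so on. Do not tip any cartridge over, and leave the oil bottle where it stands.

Things in the scene. Friction and masses are not known exactly. Their poses are not given: they have to be found in the camera images.
- valve_red: Loose valve cartridge with a red cap, standing upright, round, about 0.25 kg, 75 mm tall: steel foot 44 mm across and 10 mm high, bare metal stem 26 mm across up to 45 mm, then the red cap, 34 mm across, from 45 to 75 mm (grip it there, about 60 mm up). Origin at the centre of its underside, z up its axis.
- valve_yellow: Loose valve cartridge with a yellow cap, standing upright, round, about 0.25 kg, 75 mm tall: steel foot 44 mm across and 10 mm high, bare metal stem 26 mm across up to 45 mm, then the yellow cap, 34 mm across, from 45 to 75 mm (grip it there, about 60 mm up). Origin at the centre of its underside, z up its axis.
- valve_green: Loose valve cartridge with a green cap, standing upright, round, about 0.25 kg, 75 mm tall: steel foot 44 mm across and 10 mm high, bare metal stem 26 mm across up to 45 mm, then the green cap, 34 mm across, from 45 to 75 mm (grip it there, about 60 mm up). Origin at the centre of its underside, z up its axis.
- valve_white: Loose valve cartridge with a white cap, standing upright, round, about 0.25 kg, 75 mm tall: steel foot 44 mm across and 10 mm high, bare metal stem 26 mm across up to 45 mm, then the white cap, 34 mm across, from 45 to 75 mm (grip it there, about 60 mm up). Origin at the centre of its underside, z up its axis.
- bin_red: Fixed blue bin, red tags on two sides; the red valve starts in it. 72 x 72 x 30 mm, walls and floor 4 mm, open top. Origin at the centre of its underside, 8 mm above the bench on an aluminium rail. The four bins form a straight row, 76 mm apart, in any order; y runs along the row towards the rail's upright black end plate (10 mm thick, 60 high), x across, z up.
- bin_yellow: Fixed blue bin, yellow tags on two sides; the yellow valve starts in it. 72 x 72 x 30 mm, walls and floor 4 mm, open top. Origin at the centre of its underside, 8 mm above the bench on an aluminium rail. The four bins form a straight row, 76 mm apart, in any order; y runs along the row towards the rail's upright black end plate (10 mm thick, 60 high), x across, z up.
- bin_green: Fixed blue bin, green tags on two sides; the green valve starts in it. 72 x 72 x 30 mm, walls and floor 4 mm, open top. Origin at the centre of its underside, 8 mm above the bench on an aluminium rail. The four bins form a straight row, 76 mm apart, in any order; y runs along the row towards the rail's upright black end plate (10 mm thick, 60 high), x across, z up.
- bin_white: Fixed blue bin, white tags on two sides; the white valve starts in it. 72 x 72 x 30 mm, walls and floor 4 mm, open top. Origin at the centre of its underside, 8 mm above the bench on an aluminium rail. The four bins form a straight row, 76 mm apart, in any order; y runs along the row towards the rail's upright black end plate (10 mm thick, 60 high), x across, z up.
- rack: Fixed grey tray with four cells in a row, empty. 82 x 310 x 30 mm, walls, dividers and floor 6 mm, cells 70 mm wide. Origin: centre of its underside, on the bench; y along the row towards its black end plate (10 mm thick, 60 high, at y = 160 mm), x across, z up. Cell centres at x = 0, y = 114, 38, -38, -114 mm. Left or right of the robot, the bins on the other side.
- oil_bottle: Bystander: loose amber bottle with a black cap, 56 mm across, 140 mm tall, 0.3 kg, upright on the bench. Origin at the centre of its underside, z up.
Things that resemble listed ones, but are neither listed nor needed, are in the scene too. What is shaped like the valve_green but purple is not meant.

How it is judged:
By the outcome, as a careful person would: the job done as asked, in the order asked, and still so for the second after the job is handed in, with the robot touching nothing.
It also fails if it takes over 99 s, if anything falls off the work surface, if the arm or the gripper's body presses on something with over 40 N, if the wrist force passes 120 N, or if a joint passes its speed limit or range.

### The arm

A 7-joint arm with a two-finger parallel gripper is mounted at the origin on the work surface. World frame = base frame: x ahead of the robot, y to its left, z up, the work surface at z = 0. Lengths are in m, angles in rad, forces in N, time in s.
With the tool pointing down it reaches from about 0.35 to 0.9 m from the base axis. Payload 7.2 kg.
Tool frame: the origin (TCP) lies midway between the tips of the shut fingers; the grasp point (between the pads) lies r.tcp_to_grasp behind it (r.tcp_to_grasp is the distance from the TCP to the grasp point, in m); z points along the fingers, y is the direction in which the jaws open and shut (so a half turn about z gives the same grasp; the last joint's range is limited). The gripper opens to 85 mm and grips with 20 to 120 N. Pads are 22 mm wide; open, the fingers measure 114 mm over their backs; the gripper's body (76 mm by 85 mm) begins 54 mm behind the grasp point. The pads swing forward as they close: fully open they stand 13 mm farther back than shut.
Start: joints at [-0.068, 0.411, -0.013, 1.596, 0.006, 1.134, -0.082], TCP at [0.625, -0, 0.231] pointing down, gripper open.
Joint ranges: [-2.95, 2.95], [-0.29, 1.99], [-1.47, 1.44], [0.14, 2.54], [-1.03, 4.17], [0.13, 1.85], [-2.86, 2.86]. Speed limits (rad/s): [2.39, 2.39, 3.01, 3.01, 3.14, 3.14, 3.14].

### API

Orientations are given as a unit quaternion [w, x, y, z].
In Python, from station import r gives the robot as it stands.
- The arm moves only by the tool servo_tool, never from a script. Its argument "steps" is text: rows parted by semicolons, each of 5 numbers parted by spaces: the shift along the tool's x, y, z normalised to -1 to 1, where 1 is 0.5 m, then the turn about the tool's z normalised to -1 to 1, where 1 is pi/2 rad, then the finger opening in mm, from 0 to 85.4. In form: tx ty tz twist fingers; .... A call has 1 to 10 rows; each row is the pose to reach, as a shift and turn from the pose commanded when the call began, along the tool's axes at that moment; what a row does not reach only later rows make up. A row lasts 1/12 s, in which the tool goes at most 41.7 mm and 7.16 degrees, less where a joint would pass 70% of its speed; a pose out of reach is approached as far as the arm can. A call with a number of a shift or a turn outside -1 to 1 is refused whole. A call with a gripper value outside its range is refused whole. The fingers move at their own pace and stop on an object; the grip force is fixed at half the most. Time passes only in rows, so rows that repeat a pose let the fingers close. It gives the time, the measured TCP pose, the force and the opening at its end, in the units of the state.
- r.sense(): the state, without advancing time (a new reading comes with each control period).
- r.read_camera(name): name is "scene" or "side" or "wrist"; returns a dict with "img" (480x640x3 uint8, red, green, blue), "fx", "fy", "cx", "cy" (pixels), "R" (3x3) and "t" (3): a world point X has camera coordinates R X + t. Camera axes: x right, y down, z forward; pixel columns grow to the right and rows downward; lengths in m; the calibration is good to about 2 mm. A picture is of the moment at which its call begins. There is no depth.
- r.close_job(): hands the job in, once; it reports no verdict.
Trained networks look in a picture, given as the dict that the camera call returned (one of the last four; its "shot" number tells which), for a name from the list of things; names that differ only in an ending like _2 or _b are one class to them, and where a whole thing is asked for, a point or a joint stands for the part that bears it (a point fixed in the world has none). Each returns a list of dicts, best first, with "p" (0 to 1); they miss things now and then, are a little off and sometimes report something else, mostly with a low value. They report only what shows in the picture. A call takes as long as a camera call. They do not tell look-alikes from the thing itself.
- r.outline_of(query, picture): "region" (480x640 bool, what is visible of it) and "pixel" ([column, row] in pixels, amid what is visible of it).
The state is a dict: "time": time; "joints": joint angles; "qvel": joint speeds; "joint_efforts": joint torques, N m; "position": TCP position; "ee_rot": TCP orientation; "force": force on the tool from outside, world axes, zero at the start; "moment": the same for the moment, N m; "width": finger opening in m.
Only numpy, scipy, OpenCV 4.12 (cv2) and the standard library are available. Lean on these libraries where they do the work, as an engineer would, in place of code of your own. Each camera call takes 0.05 s, during which the arm holds its last target.

## Working session

There is one attempt and no reset: what is moved stays moved. The work goes in short steps, Python scripts to look and compute and a tool call to move; the robot and the scene stay as the last step left them, time stands still between calls to the robot, and variables do not carry over. Pictures are saved under pics/ and viewed, and the job is handed in when it is done.

Besides the shell and the picture viewer there is one more tool, called in YAML: its name, and indented under it one key for each argument. servo_tool: Moves the arm, as the interface text tells. Its arguments: {"type":"object","properties":{"steps":{"type":"string"}},"required":["steps"]}

```bash
mkdir -p pics
cat > h.py <<'E'
import numpy as np,cv2
from station import r
def ray(p,px,z):
    R=np.array(p['R']);t=np.array(p['t']);c=-R.T@t
    d=R.T@np.array([(px[0]-p['cx'])/p['fx'],(px[1]-p['cy'])/p['fy'],1])
    return c+d*(z-c[2])/d[2]
def proj(p,X):
    q=np.array(p['R'])@np.array(X)+np.array(p['t']); return np.array([p['fx']*q[0]/q[2]+p['cx'],p['fy']*q[1]/q[2]+p['cy']])
def save(p,n): cv2.imwrite('pics/'+n+'.png',p['img'][:,:,::-1])
E
python3 - <<'E'
from h import *
s=r.sense();print(s['time'],s['position'],s['ee_rot'],s['width'],r.tcp_to_grasp)
for n in ['scene','side','wrist']:
    p=r.read_camera(n);save(p,n+'0')
    print(n,(-np.array(p['R']).T@np.array(p['t'])).round(3))
    for q in ['valve_red','valve_yellow','valve_green','valve_white','bin_red','bin_yellow','bin_green','bin_white','rack','oil_bottle']:
        for o in r.outline_of(q,p)[:2]:
            print(q,round(o['p'],2),o['pixel'],ray(p,o['pixel'],0.06).round(3),int(o['region'].sum()))
E
```

```text
0.0 [ 6.24497813e-01 -3.57348502e-05  2.30434409e-01] [-5.27581715e-04  7.07083123e-01  7.07129968e-01 -6.21520567e-04] 0.08531340133534439 0.0187
scene [1.376 0.065 0.785]
valve_red 0.6 [499.7, 235.8] [0.578 0.336 0.06 ] 554
valve_yellow 0.72 [417.8, 222.5] [0.548 0.181 0.06 ] 543
valve_yellow 0.35 [376.7, 232.2] [0.582 0.099 0.06 ] 765
valve_green 0.95 [395.8, 185.4] [0.431 0.139 0.06 ] 559
valve_green 0.81 [382.5, 213.7] [0.526 0.111 0.06 ] 515
valve_white 0.8 [461.3, 230.5] [0.567 0.264 0.06 ] 621
valve_white 0.27 [379.7, 233.1] [0.584 0.105 0.06 ] 772
bin_red 0.98 [494.4, 253.9] [0.628 0.319 0.06 ] 934
bin_red 0.65 [422.7, 238.3] [0.594 0.188 0.06 ] 905
bin_yellow 0.69 [425.9, 240.1] [0.598 0.194 0.06 ] 882
bin_green 0.88 [383.5, 233.4] [0.584 0.113 0.06 ] 768
bin_green 0.22 [490.5, 254.8] [0.631 0.311 0.06 ] 857
bin_white 0.93 [453.4, 244.9] [0.609 0.245 0.06 ] 874
rack 0.8 [236.2, 215.3] [ 0.549 -0.183  0.06 ] 5395
oil_bottle 0.68 [338.1, 308.8] [0.778 0.035 0.06 ] 1948
oil_bottle 0.21 [235.0, 216.5] [ 0.553 -0.185  0.06 ] 5492
side [ 0.081 -0.551  0.689]
valve_red 0.78 [227.2
[... 345 characters left out ...]
83 0.341 0.06 ] 260
bin_green 0.56 [259.1, 250.2] [0.476 0.065 0.06 ] 869
bin_green 0.4 [225.0, 176.8] [0.58  0.348 0.06 ] 260
bin_white 0.85 [226.7, 207.6] [0.51  0.235 0.06 ] 246
rack 0.83 [362.0, 336.5] [ 0.472 -0.232  0.06 ] 8574
oil_bottle 0.89 [368.4, 201.8] [0.771 0.034 0.06 ] 1097
oil_bottle 0.16 [252.2, 214.2] [0.539 0.175 0.06 ] 389
wrist [0.626 0.084 0.375]
valve_yellow 0.37 [516.8, 164.6] [0.781 0.033 0.06 ] 8750
valve_green 0.85 [175.7, 50.9] [0.527 0.114 0.06 ] 4109
valve_green 0.76 [25.6, 20.5] [0.425 0.133 0.06 ] 2517
bin_yellow 0.79 [218.1, 3.8] [0.559 0.143 0.06 ] 680
bin_green 0.65 [177.8, 79.3] [0.526 0.095 0.06 ] 6252
rack 0.59 [189.4, 315.1] [ 0.515 -0.099  0.06 ] 16895
```

View pics/scene0.png

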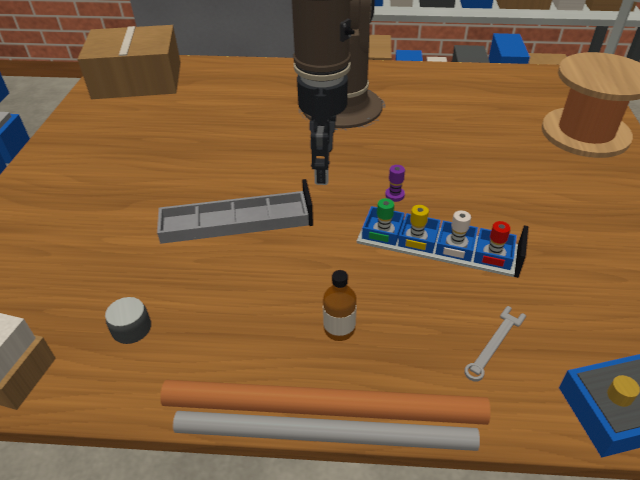

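View pics/side0.png

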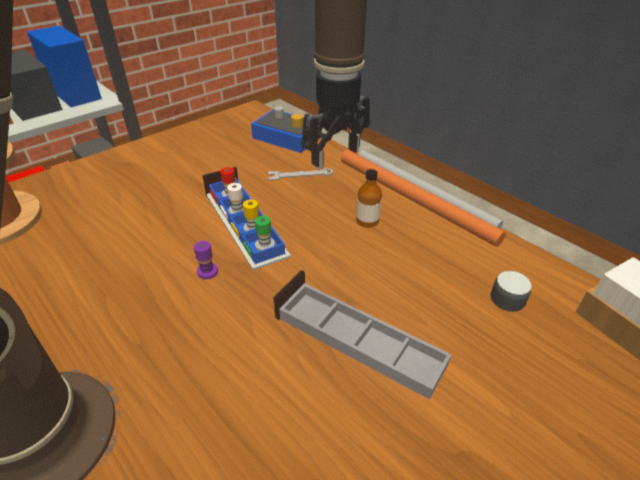

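View pics/wrist0.png

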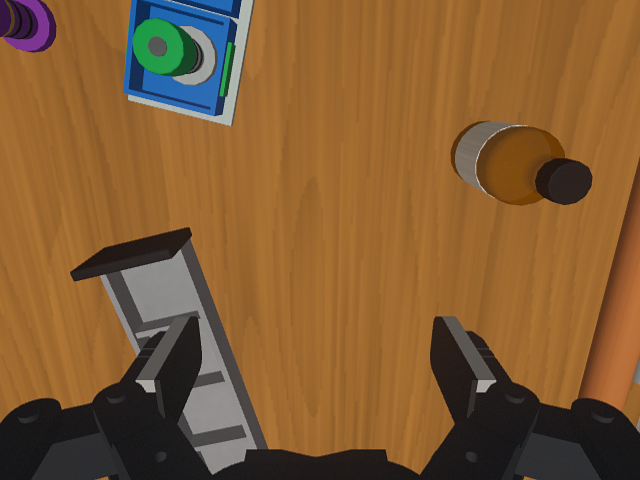

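Bin order from its black plate is red, white, yellow, green. The rack plate is at the end nearest the centre line, so red goes farthest from it (most negative y). The purple valve is a look-alike and stays put. Next I fit the poses.

```bash
cat > fit.py <<'E'
from h import *
from scipy.optimize import minimize,least_squares
def hullmask(p,pts):
    px=np.array([proj(p,X) for X in pts]).astype(np.float32)
    m=np.zeros((480,640),np.uint8);cv2.fillConvexPoly(m,cv2.convexHull(np.round(px*8).astype(np.int32)),1,shift=3);return m.astype(bool)
def box(x0,x1,y0,y1,z0,z1,T):
    c,s=np.cos(T[2]),np.sin(T[2])
    return [np.array([T[0]+c*x-s*y,T[1]+s*x+c*y,z]) for x in(x0,x1) for y in(y0,y1) for z in(z0,z1)]
def fitrack(views,x0):
    def f(T):
        l=0
        for p,m in views:
            a=hullmask(p,box(-.041,.041,-.155,.155,0,.03,T))|hullmask(p,box(-.041,.041,.155,.165,0,.06,T))
            l+=1-(a&m).sum()/(a|m).sum()
        return l
    best=minimize(f,x0,method='Nelder-Mead',options=dict(initial_simplex=[x0]+[np.add(x0,d) for d in([.02,0,0],[0,.02,0],[0,0,.1])],xatol=2e-4,fatol=1e-4))
    return best.x,best.fun
def capmask(img,c):
    h=cv2.cvtColor(img,cv2.COLOR_RGB2HSV);H,S,V=[h[...,i].astype(int) for i in range(3)]
    return {'red':((H<5)|(H>174))&(S>180)&(V>90),'yellow':(H>22)&(H<32)&(S>180)&(V>90),'green':(H>55)&(H<75)&(S>150)&(V>60),'white':(S<40)&(V>140)}[c]
def cyl(x,y,z0,z1,R):
    a=np.linspace(0,2*np.pi,24,endpoint=False)
    return [np.array([x+R*np.cos(t),y+R*np.sin(t),z]) for t in a for z in(z0,z1)]
def fitcap(views,x0,z0=.057,z1=.087):
    def f(T):
        return sum(1-(a&m).sum()/max(1,(a|m).sum()) for p,m in views for a in [hullmask(p,cyl(T[0],T[1],z0,z1,.017))])
    b=minimize(f,x0,method='Nelder-Mead',options=dict(initial_simplex=[x0]+[np.add(x0,d) for d in([.008,0],[0,.008])],xatol=2e-4,fatol=1e-4));return b.x,b.fun
def capblob(p,c,guess):
    m=capmask(p['img'],c).astype(np.uint8)
    n,l,st,ce=cv2.connectedComponentsWithStats(m)
    g=proj(p,[guess[0],guess[1],.078])
    k=[(np.hypot(*(ce[i]-g)),i) for i in range(1,n) if st[i,4]>40]
    if not k: return None
    d,i=min(k); return l==i
E
python3 - <<'E'
from fit import *
P={n:r.read_camera(n) for n in['scene','side']}
vs=[]
for n,p in P.items():
    vs.append((p,r.outline_of('rack',p)[0]['region']))
for v in (vs,vs[:1],vs[1:]): print(fitrack(v,[.53,-.2,-.2*-0+0.15]))
G={'red':(.585,.345),'white':(.565,.26),'yellow':(.545,.18),'green':(.525,.11)}
for c,g in G.items():
    v=[]
    for n,p in P.items():
        m=capblob(p,c,g)
        if m is not None: v.append((p,m)); print(n,m.sum(),end=' ')
    print(c,fitcap(v,g), [fitcap([q],g)[0].round(3) for q in v])
p=P['scene'];o=r.outline_of('oil_bottle',p)[0]['pixel'];print(ray(p,o,.06))
E
```

```text
(array([ 0.49979695, -0.20423627,  0.2459251 ]), np.float64(0.07678368374245115))
(array([ 0.50080367, -0.20188978,  0.23945409]), np.float64(0.03928015227548021))
(array([ 0.49929434, -0.2076186 ,  0.2519439 ]), np.float64(0.026961909132629636))
scene 303 side 156 red (array([0.57903125, 0.33164062]), np.float64(0.6476346153846154)) [array([0.576, 0.334]), array([0.584, 0.34 ])]
scene 123 side 48 white (array([0.55299675, 0.25979599]), np.float64(1.5143610302597617)) [array([0.546, 0.264]), array([0.559, 0.271])]
scene 301 side 204 yellow (array([0.53889697, 0.18316113]), np.float64(0.5142793256115559)) [array([0.539, 0.181]), array([0.542, 0.184])]
scene 263 side 82 green (array([0.52383253, 0.11574664]), np.float64(1.0267623799341548)) [array([0.523, 0.114]), array([0.528, 0.117])]
[0.77308684 0.03063937 0.06      ]
```

servo_tool:
  steps: "0.07 -0.035 0 0.08 85;0.14 -0.07 0 0.16 85;0.21 -0.105 0 0.16 85;0.28 -0.14 0 0.16 85;0.28 -0.14 0 0.16 85;0.28 -0.14 0 0.16 85"

```text
time: 2.4
position: [0.5539, 0.143, 0.2316]
ee_rot: [-0.0, 0.788, 0.615, 0.0]
force: [0.2, -0.2, 0.5]
width: 0.0853
```

Run:
```python
from fit import *
s=r.sense();print(s['time'],s['position'],s['ee_rot'].round(3) if hasattr(s['ee_rot'],'round') else s['ee_rot'])
p=r.read_camera('wrist');save(p,'wrist1')
G={'red':(.580,.335),'white':(.56,.26),'yellow':(.54,.183),'green':(.525,.115)}
for c,g in G.items():
    m=capblob(p,c,g)
    if m is not None: print(c,m.sum(),fitcap([(p,m)],g))
for c in G:
    for o in r.outline_of('valve_'+c,p)[:1]: print(c,o['p'],o['pixel'])
```

```text
2.4 [0.55391289 0.14303778 0.23159749] [-0.     0.788  0.615  0.   ]
white 2599 (array([0.55443575, 0.25827636]), np.float64(0.31393067364290383))
yellow 1431 (array([0.53987236, 0.17928603]), np.float64(0.29680589680589675))
green 1148 (array([0.52196875, 0.1084375 ]), np.float64(0.41666666666666663))
red 0.62 [304.4, 54.5]
white 0.73 [276.3, 50.5]
yellow 0.62 [285.2, 161.8]
green 0.58 [288.1, 245.1]
```

View pics/wrist1.png

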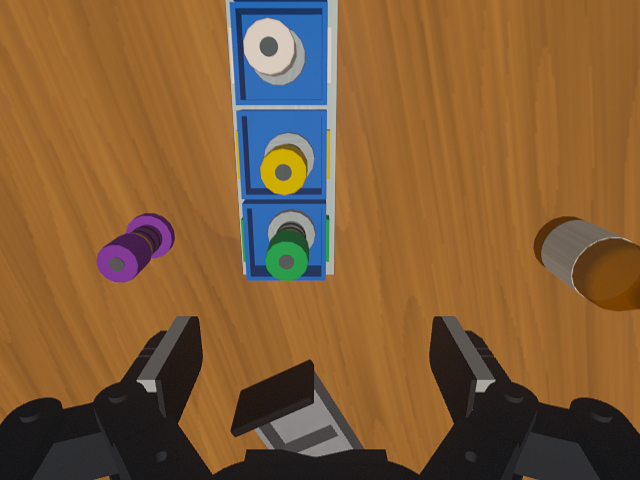

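The row is now vertical in the image, with cap-top dots at white (268,46), yellow (283,172) and green (286,262). Red is out of frame at the top, so I move along the row.

servo_tool:
  steps: "0.08 0 0 0 85;0.16 0 0 0 85;0.2 0 0 0 85;0.2 0 0 0 85;0.2 0 0 0 85"

```text
time: 3.07
position: [0.5801, 0.237, 0.2305]
ee_rot: [-0.0, 0.79, 0.613, -0.001]
force: [-0.6, -0.7, 0.2]
width: 0.0852
```

```bash
cat > dots.py <<'E'
from fit import *
def dot(p,g):
    # grey dot at centre of cap top near guess pixel
    q=proj(p,[g[0],g[1],.087]).astype(int);return q
E
python3 - <<'E'
from fit import *
s=r.sense();print(s['time'],s['position'],s['ee_rot'])
p=r.read_camera('wrist');save(p,'wrist2')
G={'red':(.580,.335),'white':(.5544,.258),'yellow':(.54,.18),'green':(.522,.109)}
for c,g in G.items():
    m=capblob(p,c,g)
    if m is None: print(c,'none');continue
    cs,_=cv2.findContours(m.astype(np.uint8),cv2.RETR_CCOMP,cv2.CHAIN_APPROX_NONE)
    print(c,m.sum(),fitcap([(p,m)],g),[ (ray(p,np.mean(k[:,0],0),.087).round(4),len(k)) for k in cs if 15<len(k)<70], proj(p,[*g,.087]))
E
```

```text
3.0667 [0.58009106 0.23700815 0.23053502] [-7.01372313e-05  7.89940505e-01  6.13183275e-01 -5.14963197e-04]
red 1759 (array([0.57994902, 0.33133779]), np.float64(0.23321708805579777)) [(array([0.5797, 0.3323, 0.087 ]), 57)] [277.58765177  77.95384807]
white 1377 (array([0.55270585, 0.25999545]), np.float64(0.33187560738581146)) [(array([0.5525, 0.2609, 0.087 ]), 48)] [273.12770886 197.64611905]
yellow 1136 (array([0.53860268, 0.17815296]), np.float64(0.4174358974358975)) [(array([0.5396, 0.1797, 0.087 ]), 44)] [283.38641432 295.48433527]
green 841 (array([0.522, 0.109]), np.float64(0.5473627556512379)) [(array([0.5234, 0.1125, 0.087 ]), 41)] [285.81817265 372.8933993 ]
```

View pics/wrist2.png

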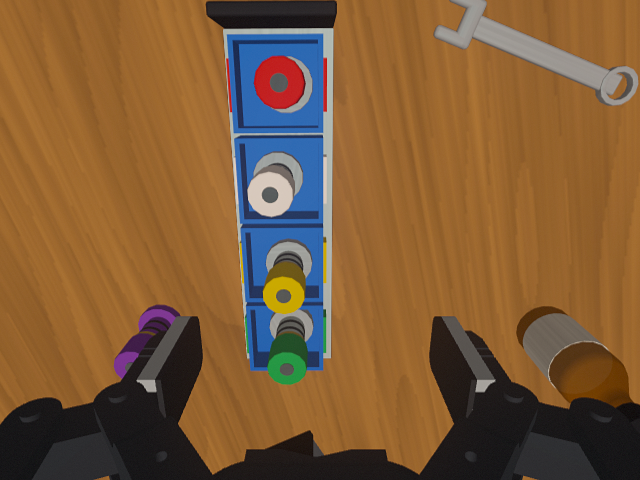

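```bash
cat > go.py <<'E'
from h import *
import sys
from scipy.spatial.transform import Rotation as Ro
def rel(tgt,yaw=None):
    s=r.sense();q=s['ee_rot'];R=Ro.from_quat([q[1],q[2],q[3],q[0]])
    d=R.inv().apply(np.array(tgt)-s['position'])
    print('t',round(s['time'],2),'pos',np.round(s['position'],4),'w',round(s['width'],4),'shift',(d/.5).round(4),'tilt',np.round(R.apply([0,0,1]),3), 'toolx dir deg from +y to +x',np.degrees(np.arctan2(*R.apply([1,0,0])[:2])).round(1))
if __name__=='__main__': rel([float(a) for a in sys.argv[1:4]])
E
python3 go.py .5797 .332 .048
```

```text
t 3.12 pos [0.5802 0.2354 0.2307] w 0.0851 shift [ 0.1873 -0.0492  0.3652] tilt [-0.001 -0.001 -1.   ] toolx dir deg from +y to +x 14.5
```

servo_tool:
  steps: "0.08 -0.02 0 0 85;0.15 -0.04 0 0 85;0.187 -0.049 0.02 0 85;0.187 -0.049 0.08 0 85;0.187 -0.049 0.15 0 85;0.187 -0.049 0.22 0 85;0.187 -0.049 0.25 0 85;0.187 -0.049 0.25 0 85"

```text
time: 3.78
position: [0.5778, 0.3293, 0.1018]
ee_rot: [0.0, 0.791, 0.612, -0.004]
force: [-0.0, -1.1, -0.2]
width: 0.0849
```

```bash
python3 go.py .5797 .332 .048; python3 -c "
from h import *
p=r.read_camera('wrist');save(p,'wrist3')"
```

```text
t 3.78 pos [0.5778 0.3293 0.1018] w 0.0849 shift [0.0069 0.0027 0.1075] tilt [-0.006 -0.005 -1.   ] toolx dir deg from +y to +x 14.6
```

View pics/wrist3.png

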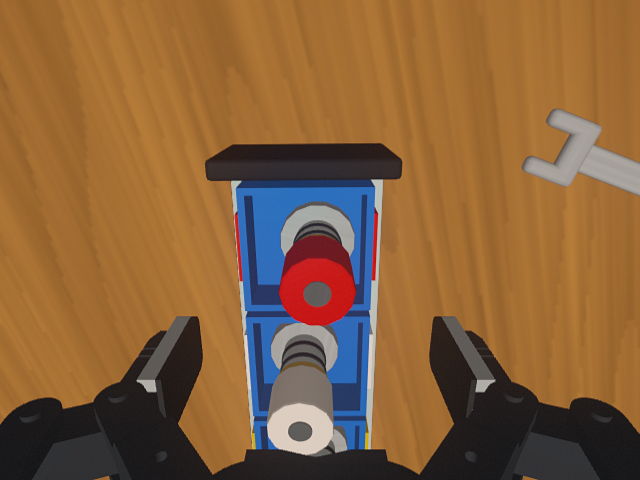

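The red cap dot is at (317,294), centred between the fingers. Descend and close.

```bash
python3 -c "
from h import *
p=r.read_camera('wrist');print(ray(p,(317,294),.087))";python3 go.py .5797 .332 .048
```

```text
[0.58080619 0.33126358 0.087     ]
t 3.88 pos [0.5803 0.3317 0.1066] w 0.0849 shift [ 0.0005 -0.0013  0.1173] tilt [ 0.    -0.001 -1.   ] toolx dir deg from +y to +x 14.5
```

servo_tool:
  steps: "0 0 0.05 0 85;0 0 0.09 0 85;0 0 0.117 0 85;0 0 0.117 0 85;0 0 0.117 0 30;0 0 0.117 0 30;0 0 0.117 0 30;0 0 0.117 0 30;0 0 0.117 0 30;0 0 0.117 0 30"

```text
time: 4.72
position: [0.58, 0.334, 0.0492]
ee_rot: [0.0, 0.79, 0.613, 0.001]
force: [-0.9, -1.0, 6.7]
width: 0.0326
```

servo_tool:
  steps: "0 0 0 0 20;0 0 0 0 20;0 0 -0.04 0 20;0 0 -0.1 0 20;0 0 -0.18 0 20;0 0 -0.24 0 20;0 0 -0.24 0 20;0 0 -0.24 0 20"

```text
time: 5.38
position: [0.5803, 0.3341, 0.1701]
ee_rot: [0.0, 0.79, 0.613, 0.002]
force: [-1.1, 0.7, -3.5]
width: 0.0326
```

```bash
python3 - <<'E'
from fit import *
c,s=np.cos(.246),np.sin(.246)
for y in(-.114,-.038,.038,.114): print(y,.4998-s*y,-.2042+c*y)
p=r.read_camera('wrist');save(p,'wrist4')
p=r.read_camera('side');save(p,'side4')
E
python3 go.py .528 -.315 .17
```

```text
-0.114 0.5275620028368021 -0.3147679483326402
-0.038 0.5090540009456007 -0.24105598277754672
0.038 0.49054599905439933 -0.16734401722245326
0.114 0.4720379971631979 -0.0936320516673598
t 5.48 pos [0.5786 0.333  0.1666] w 0.033 shift [-1.2804  0.2242 -0.0051] tilt [-0.002 -0.001 -1.   ] toolx dir deg from +y to +x 14.4
```

View pics/wrist4.png

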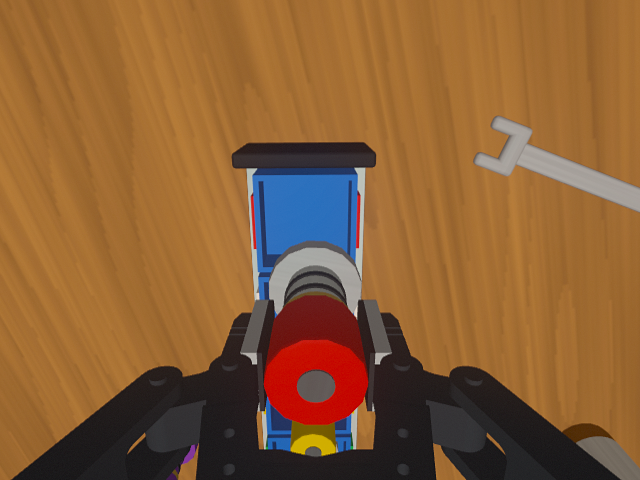

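View pics/side4.png

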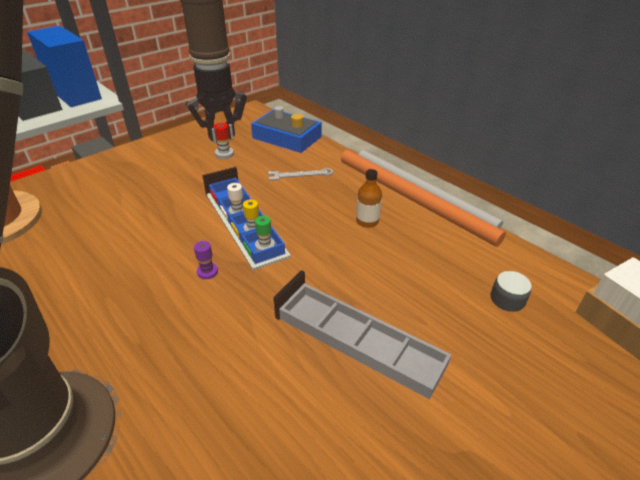

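servo_tool:
  steps: "-0.06 0.012 0 0 20;-0.14 0.025 0 -0.04 20;-0.22 0.04 0 -0.1 20;-0.3 0.053 0 -0.16 20;-0.38 0.067 0 -0.22 20;-0.46 0.08 0 -0.28 20;-0.54 0.095 0 -0.315 20;-0.62 0.109 0 -0.315 20;-0.7 0.123 0 -0.315 20;-0.76 0.133 0 -0.315 20"

```text
time: 6.32
position: [0.5472, -0.0553, 0.1659]
ee_rot: [-0.001, 0.617, 0.787, -0.002]
force: [0.3, 0.2, -3.1]
width: 0.0329
```

```bash
python3 go.py .528 -.315 .17
```

```text
t 6.32 pos [ 0.5472 -0.0553  0.1659] w 0.0329 shift [-0.4953 -0.1612 -0.0075] tilt [-0.004 -0.001 -1.   ] toolx dir deg from +y to +x -13.8
```

servo_tool:
  steps: "-0.08 -0.025 0 0 20;-0.16 -0.05 0 0 20;-0.24 -0.077 0 0 20;-0.32 -0.103 0 0 20;-0.4 -0.13 0 0 20;-0.46 -0.15 0 0 20;-0.485 -0.158 0 0 20;-0.485 -0.158 0 0 20;-0.485 -0.158 0 0 20;-0.485 -0.158 0 0 20"

```text
time: 7.15
position: [0.531, -0.3034, 0.1664]
ee_rot: [-0.001, 0.615, 0.788, 0.0]
force: [1.7, 0.5, -2.2]
width: 0.0325
```

```bash
python3 go.py .528 -.315 .17
python3 - <<'E'
from fit import *
p=r.read_camera('wrist')
im=p['img'].copy()
T=[.4998,-.2042,.246]
c,s=np.cos(T[2]),np.sin(T[2])
for x,y,z in [(a,b,.03) for a in(-.041,.041) for b in(-.155,.155)]+[(0,b,.006) for b in(-.114,-.038,.038,.114)]+[(0,b,.03) for b in (-.076,0,.076)]:
    q=proj(p,[T[0]+c*x-s*y,T[1]+s*x+c*y,z]);cv2.drawMarker(im,tuple(int(v) for v in q),(255,0,255),0,12,2)
cv2.imwrite('pics/wrist5.png',im[:,:,::-1])
E
```

```text
t 7.15 pos [ 0.531  -0.3034  0.1664] w 0.0325 shift [-0.0211 -0.0114 -0.0072] tilt [-0.002  0.002 -1.   ] toolx dir deg from +y to +x -14.0
```

View pics/wrist5.png

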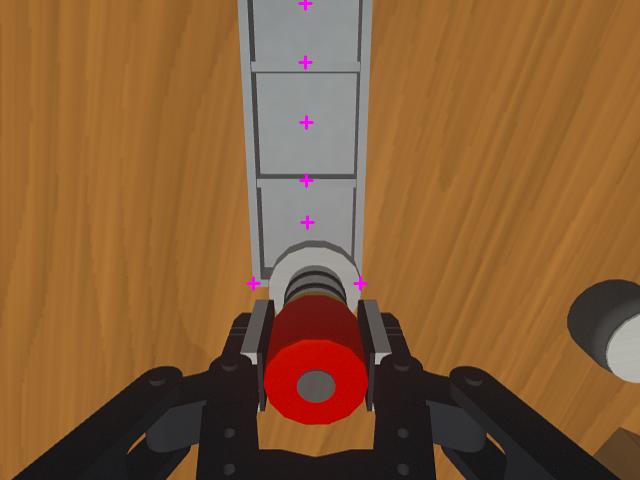

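Markers match the dividers within about 4 px (2 mm). Moving over the cell, then part way down.

servo_tool:
  steps: "-0.021 -0.011 0 0 20;-0.021 -0.011 0 0 20;-0.021 -0.011 0 0 20;-0.021 -0.011 0.06 0 20;-0.021 -0.011 0.12 0 20;-0.021 -0.011 0.12 0 20;-0.021 -0.011 0.12 0 20"

```text
time: 7.78
position: [0.5273, -0.3161, 0.1067]
ee_rot: [-0.002, 0.616, 0.788, -0.0]
force: [0.0, -0.3, -1.7]
width: 0.0325
```

```bash
python3 go.py .528 -.315 .045
python3 - <<'E'
from fit import *
p=r.read_camera('side');save(p,'side6')
p=r.read_camera('wrist');save(p,'wrist6')
E
```

```text
t 7.78 pos [ 0.5273 -0.3161  0.1067] w 0.0325 shift [0.0015 0.0023 0.1235] tilt [-0.003  0.002 -1.   ] toolx dir deg from +y to +x -14.0
```

View pics/side6.png

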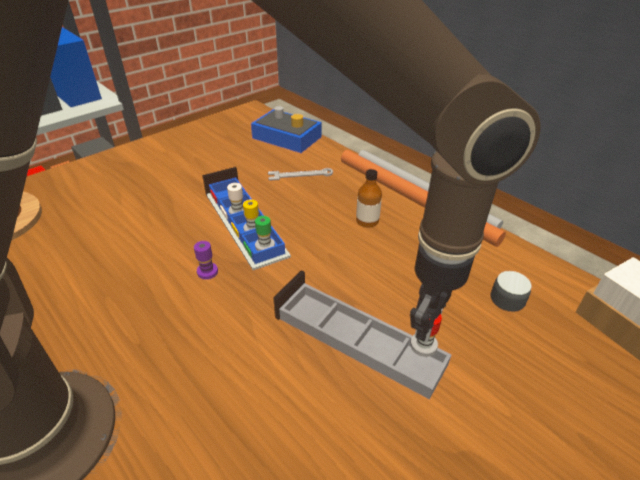

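View pics/wrist6.png

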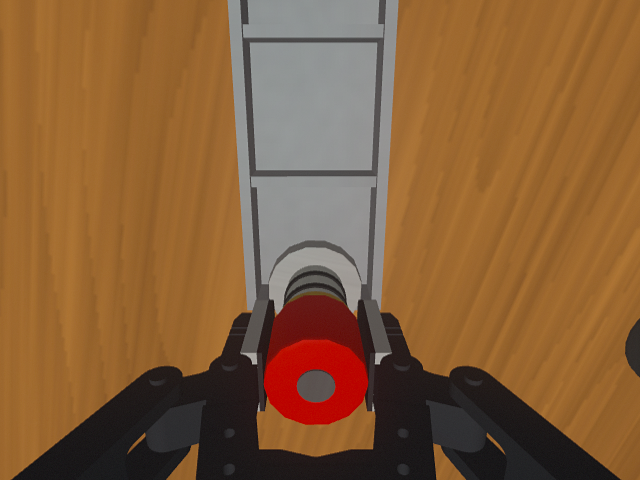

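Well centred over the end cell. Lower it.

servo_tool:
  steps: "0.001 0.002 0.04 0 20;0.001 0.002 0.08 0 20;0.001 0.002 0.1 0 20;0.001 0.002 0.112 0 20;0.001 0.002 0.122 0 20;0.001 0.002 0.122 0 20;0.001 0.002 0.122 0 20"

```text
time: 8.47
position: [0.5296, -0.3166, 0.0476]
ee_rot: [0.001, 0.616, 0.788, 0.0]
force: [-0.2, -0.5, -1.7]
width: 0.0325
```

```bash
python3 go.py .528 -.315 .043
python3 - <<'E'
from fit import *
print(r.sense()['force'])
p=r.read_camera('wrist');save(p,'wrist7')
E
```

```text
t 8.47 pos [ 0.5296 -0.3166  0.0476] w 0.0325 shift [ 0.0039 -0.0024  0.0092] tilt [ 0.001 -0.001 -1.   ] toolx dir deg from +y to +x -13.9
[-0.18935693 -0.46653653 -1.68861982]
```

View pics/wrist7.png

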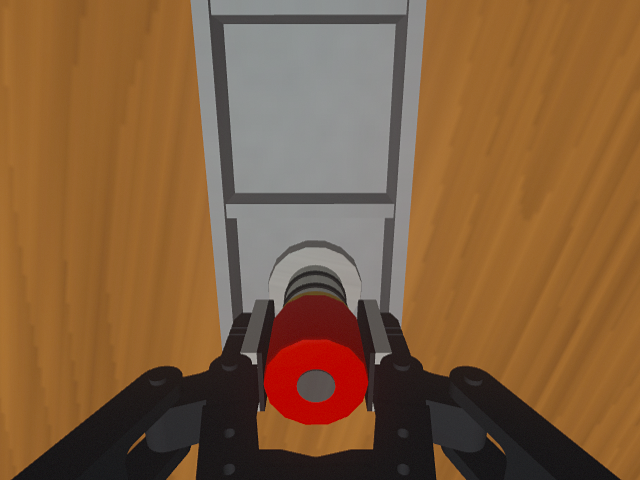

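servo_tool:
  steps: "0 0 0.004 0 20;0 0 0.006 0 20;0 0 0.008 0 20;0 0 0.008 0 20"

```text
time: 8.85
position: [0.5294, -0.3164, 0.0433]
ee_rot: [0.0, 0.616, 0.788, 0.0]
force: [-0.3, 0.5, 1.7]
width: 0.0326
```

servo_tool:
  steps: "0 0 0.002 0 20;0 0 0.002 0 20;0 0 0.002 0 40;0 0 0.002 0 60;0 0 0.002 0 85;0 0 0.002 0 85;0 0 0.002 0 85;0 0 0.002 0 85;0 0 0.002 0 85;0 0 0.002 0 85"

```text
time: 9.68
position: [0.5291, -0.3162, 0.0417]
ee_rot: [-0.0, 0.616, 0.788, -0.0]
force: [0.9, -0.5, 0.3]
width: 0.085
```

servo_tool:
  steps: "0 0 -0.03 0 85;0 0 -0.08 0 85;0 0 -0.16 0 85;0 0 -0.24 0 85;0 0 -0.24 0 85;0 0 -0.24 0 85"

```text
time: 10.18
position: [0.5307, -0.3171, 0.1647]
ee_rot: [0.003, 0.616, 0.788, 0.001]
force: [0.2, 0.3, -0.0]
width: 0.0847
```

```bash
python3 go.py .5525 .2609 .17
python3 - <<'E'
from fit import *
p=r.read_camera('wrist');save(p,'wrist8')
E
```

```text
t 10.18 pos [ 0.5307 -0.3171  0.1647] w 0.0847 shift [ 1.1114  0.321  -0.0133] tilt [ 0.005 -0.003 -1.   ] toolx dir deg from +y to +x -13.9
```

View pics/wrist8.png

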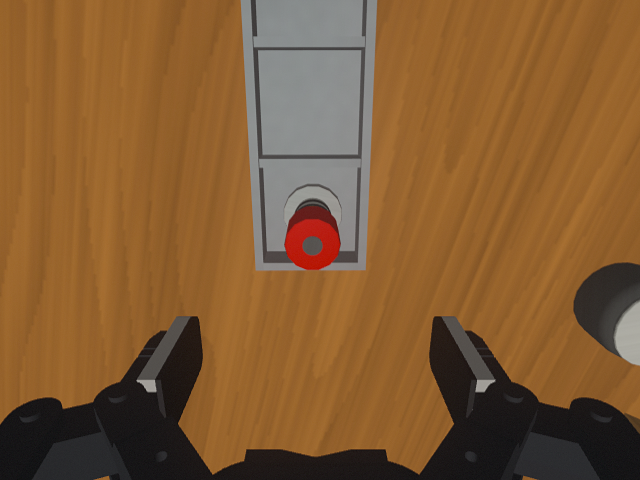

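Red stands upright in the end cell (312,245). Next is white.

servo_tool:
  steps: "0.06 0.017 0 0 85;0.14 0.04 0 0.04 85;0.22 0.063 0 0.1 85;0.3 0.087 0 0.16 85;0.38 0.11 0 0.22 85;0.46 0.133 0 0.28 85;0.54 0.156 0 0.315 85;0.62 0.18 0 0.315 85;0.7 0.2 0 0.315 85;0.76 0.22 0 0.315 85"

```text
time: 11.07
position: [0.5424, 0.0829, 0.1601]
ee_rot: [-0.001, 0.789, 0.614, -0.001]
force: [0.6, 0.1, -0.1]
width: 0.085
```

```bash
python3 go.py .5525 .2609 .17
```

```text
t 11.07 pos [0.5424 0.0829 0.1601] w 0.085 shift [ 0.35   -0.0681 -0.0198] tilt [-0.003  0.    -1.   ] toolx dir deg from +y to +x 14.2
```

servo_tool:
  steps: "0.08 -0.015 0 0 85;0.16 -0.03 0 0 85;0.24 -0.047 0 0 85;0.31 -0.06 0 0 85;0.34 -0.067 0 0 85;0.34 -0.067 0.05 0 85;0.34 -0.067 0.1 0 85;0.34 -0.067 0.1 0 85;0.34 -0.067 0.1 0 85"

```text
time: 11.82
position: [0.5526, 0.2507, 0.1095]
ee_rot: [-0.0, 0.79, 0.613, -0.003]
force: [0.1, -0.1, 0.1]
width: 0.0852
```

```bash
python3 go.py .5525 .2609 .048
python3 - <<'E'
from fit import *
p=r.read_camera('wrist');save(p,'wrist9')
q=proj(p,(.5525,.2609,.087));print(q)
E
python3 go.py .5525 .2609 .048
```

```text
t 11.82 pos [0.5526 0.2507 0.1095] w 0.0852 shift [ 0.0202 -0.0047  0.123 ] tilt [-0.005 -0.003 -1.   ] toolx dir deg from +y to +x 14.4
[308.19406323 271.37860697]
t 11.87 pos [0.5537 0.2512 0.1112] w 0.0852 shift [ 0.0185 -0.007   0.1263] tilt [-0.002 -0.001 -1.   ] toolx dir deg from +y to +x 14.4
```

View pics/wrist9.png

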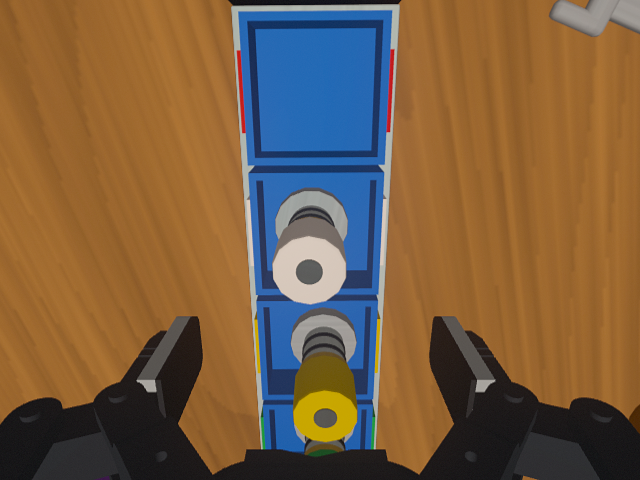

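White dot at (309,271), prediction (308,271). Descend and grasp.

servo_tool:
  steps: "0.019 -0.006 0 0 85;0.019 -0.006 0 0 85;0.019 -0.006 0.04 0 85;0.019 -0.006 0.09 0 85;0.019 -0.006 0.125 0 85;0.019 -0.006 0.125 0 85;0.019 -0.006 0.125 0 85;0.019 -0.006 0.125 0 30;0.019 -0.006 0.125 0 20;0.019 -0.006 0.125 0 20"

```text
time: 12.7
position: [0.5544, 0.2625, 0.0509]
ee_rot: [0.0, 0.79, 0.613, 0.001]
force: [-0.4, 0.9, 0.0]
width: 0.0509
```

```bash
python3 go.py .5525 .2609 .048
```

```text
t 12.7 pos [0.5544 0.2625 0.0509] w 0.0509 shift [-0.004  -0.003   0.0057] tilt [ 0.002  0.001 -1.   ] toolx dir deg from +y to +x 14.4
```

servo_tool:
  steps: "0 0 0 0 20;0 0 0 0 20;0 0 0 0 20;0 0 0 0 20;0 0 -0.04 0 20;0 0 -0.1 0 20;0 0 -0.18 0 20;0 0 -0.24 0 20;0 0 -0.24 0 20;0 0 -0.24 0 20"

```text
time: 13.53
position: [0.5544, 0.2624, 0.1712]
ee_rot: [0.0, 0.79, 0.613, 0.002]
force: [-0.4, 0.2, -3.4]
width: 0.0327
```

```bash
python3 go.py .509 -.241 .17
```

```text
t 13.53 pos [0.5544 0.2624 0.1712] w 0.0327 shift [-9.977e-01  1.625e-01  3.000e-04] tilt [ 0.003  0.002 -1.   ] toolx dir deg from +y to +x 14.4
```

servo_tool:
  steps: "-0.06 0.01 0 0 20;-0.14 0.023 0 -0.04 20;-0.22 0.036 0 -0.1 20;-0.3 0.049 0 -0.16 20;-0.38 0.062 0 -0.22 20;-0.46 0.075 0 -0.28 20;-0.54 0.088 0 -0.315 20;-0.62 0.101 0 -0.315 20;-0.7 0.114 0 -0.315 20;-0.76 0.124 0 -0.315 20"

```text
time: 14.37
position: [0.5167, -0.1253, 0.1673]
ee_rot: [-0.001, 0.617, 0.787, -0.001]
force: [-0.7, -0.2, -2.6]
width: 0.0325
```

```bash
python3 go.py .509 -.241 .17
```

```text
t 14.37 pos [ 0.5167 -0.1253  0.1673] w 0.0325 shift [-0.221  -0.0701 -0.0051] tilt [-0.004 -0.001 -1.   ] toolx dir deg from +y to +x -13.8
```

servo_tool:
  steps: "-0.08 -0.025 0 0 20;-0.15 -0.05 0 0 20;-0.2 -0.066 0 0 20;-0.212 -0.068 0 0 20;-0.212 -0.068 0 0 20;-0.212 -0.068 0.06 0 20;-0.212 -0.068 0.12 0 20;-0.212 -0.068 0.12 0 20;-0.212 -0.068 0.12 0 20"

```text
time: 15.12
position: [0.5102, -0.2302, 0.1074]
ee_rot: [-0.003, 0.615, 0.788, -0.001]
force: [-0.1, -0.4, -2.5]
width: 0.0329
```

```bash
python3 - <<'E'
from fit import *
p=r.read_camera('wrist');save(p,'wrist10')
E
python3 go.py .509 -.241 .0465
```

```text
t 15.17 pos [ 0.5116 -0.2311  0.1091] w 0.0328 shift [-0.0181 -0.0097  0.1252] tilt [-0.002  0.001 -1.   ] toolx dir deg from +y to +x -14.0
```

View pics/wrist10.png

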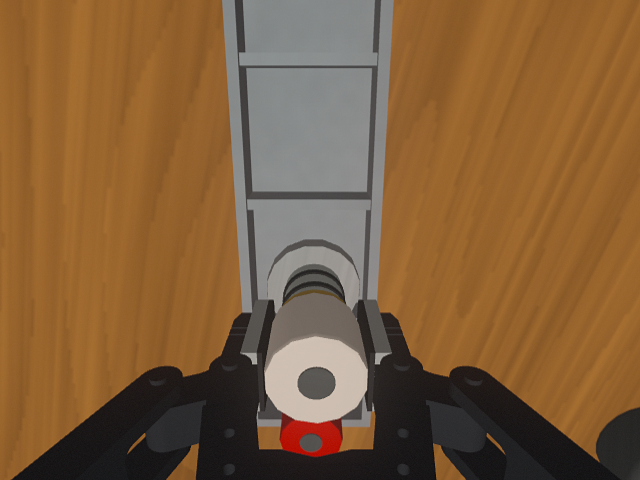

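servo_tool:
  steps: "-0.018 -0.008 0 0 20;-0.018 -0.008 0 0 20;-0.018 -0.008 0.04 0 20;-0.018 -0.008 0.08 0 20;-0.018 -0.008 0.1 0 20;-0.018 -0.008 0.115 0 20;-0.018 -0.008 0.121 0 20;-0.018 -0.008 0.121 0 20;-0.018 -0.008 0.121 0 20"

```text
time: 15.92
position: [0.5105, -0.2425, 0.0495]
ee_rot: [0.0, 0.616, 0.788, 0.0]
force: [0.1, -0.2, -3.1]
width: 0.0328
```

```bash
python3 go.py .509 -.241 .0445;python3 - <<'E'
from fit import *
p=r.read_camera('wrist');save(p,'wrist11')
E
```

```text
t 15.92 pos [ 0.5105 -0.2425  0.0495] w 0.0328 shift [ 0.0037 -0.0021  0.01  ] tilt [ 0.001 -0.    -1.   ] toolx dir deg from +y to +x -13.9
```

View pics/wrist11.png

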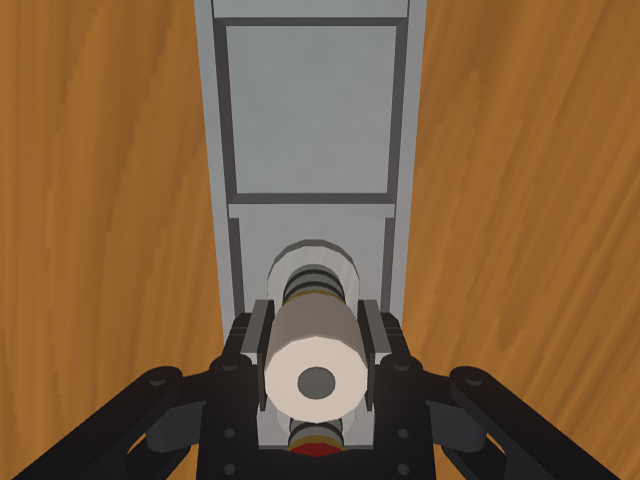

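servo_tool:
  steps: "0 0 0.004 0 20;0 0 0.007 0 20;0 0 0.01 0 20;0 0 0.01 0 20;0 0 0.01 0 20"

```text
time: 16.38
position: [0.5103, -0.2425, 0.0444]
ee_rot: [0.0, 0.616, 0.788, 0.0]
force: [-2.4, -0.2, 4.0]
width: 0.0328
```

Contact. Release and raise.

servo_tool:
  steps: "0 0 0 0 40;0 0 0 0 60;0 0 0 0 85;0 0 0 0 85;0 0 0 0 85;0 0 0 0 85;0 0 0 0 85;0 0 0 0 85"

```text
time: 17.05
position: [0.5099, -0.2423, 0.0437]
ee_rot: [-0.0, 0.616, 0.788, -0.0]
force: [-0.0, -0.6, -0.4]
width: 0.0848
```

servo_tool:
  steps: "0 0 -0.03 0 85;0 0 -0.08 0 85;0 0 -0.16 0 85;0 0 -0.24 0 85;0 0 -0.24 0 85;0 0 -0.24 0 85"

```text
time: 17.55
position: [0.5115, -0.2429, 0.1665]
ee_rot: [0.003, 0.616, 0.788, 0.001]
force: [-0.8, 0.5, -0.2]
width: 0.0848
```

```bash
python3 - <<'E'
from fit import *
p=r.read_camera('wrist');save(p,'wrist12')
E
python3 go.py .5396 .1797 .17
```

```text
t 17.6 pos [ 0.5103 -0.2424  0.1645] w 0.0856 shift [ 0.8052  0.2604 -0.0114] tilt [ 0.002 -0.001 -1.   ] toolx dir deg from +y to +x -13.9
```

View pics/wrist12.png

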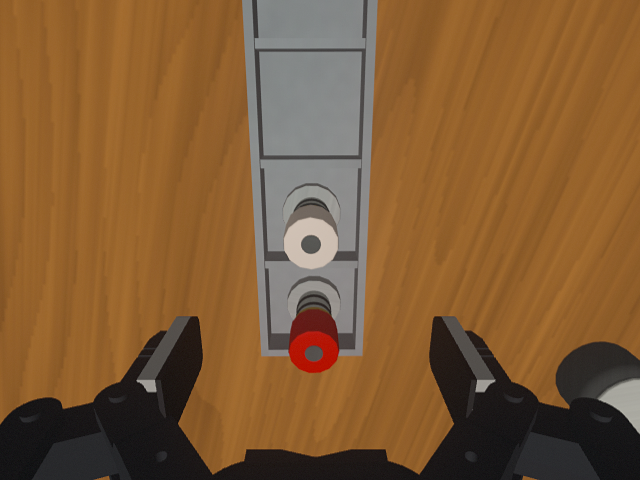

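White and red stand upright in adjacent cells. Next is yellow.

servo_tool:
  steps: "0.06 0.019 0 0 85;0.14 0.045 0 0.04 85;0.22 0.071 0 0.1 85;0.3 0.097 0 0.16 85;0.38 0.123 0 0.22 85;0.46 0.149 0 0.28 85;0.54 0.175 0 0.315 85;0.62 0.2 0 0.315 85;0.7 0.226 0 0.315 85;0.74 0.24 0 0.315 85"

```text
time: 18.43
position: [0.5355, 0.1511, 0.162]
ee_rot: [-0.001, 0.789, 0.615, -0.001]
force: [0.4, 0.3, 0.7]
width: 0.0853
```

```bash
python3 go.py .5396 .1797 .17
```

```text
t 18.43 pos [0.5355 0.1511 0.162 ] w 0.0853 shift [ 0.0574 -0.0061 -0.016 ] tilt [-0.003  0.001 -1.   ] toolx dir deg from +y to +x 14.1
```

servo_tool:
  steps: "0.03 -0.003 0 0 85;0.045 -0.005 0 0 85;0.045 -0.005 0.04 0 85;0.045 -0.005 0.09 0 85;0.045 -0.005 0.09 0 85;0.045 -0.005 0.09 0 85"

```text
time: 18.93
position: [0.539, 0.1666, 0.1171]
ee_rot: [-0.0, 0.79, 0.612, -0.002]
force: [0.2, 0.4, 0.6]
width: 0.0849
```

```bash
python3 - <<'E'
from fit import *
p=r.read_camera('wrist');save(p,'wrist13')
print(proj(p,(.5396,.1797,.087)))
E
python3 go.py .5396 .1797 .048
```

```text
[308.23325823 258.78565603]
t 18.98 pos [0.5401 0.1671 0.1184] w 0.085 shift [ 0.0244 -0.007   0.1409] tilt [-0.002 -0.001 -1.   ] toolx dir deg from +y to +x 14.5
```

View pics/wrist13.png

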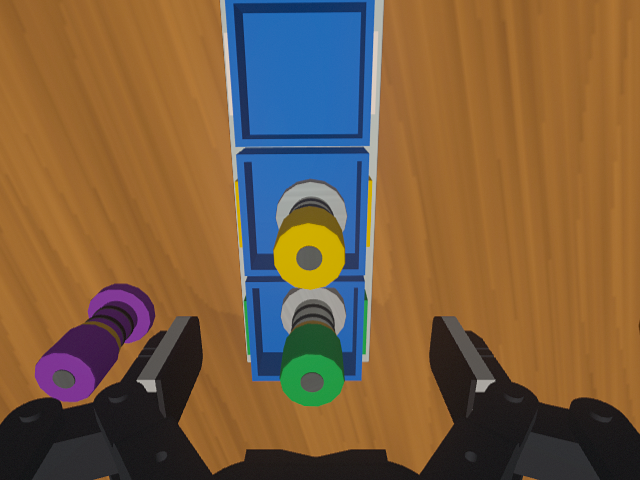

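Run:
```python
from fit import *
p=r.read_camera('wrist')
print(ray(p,(64,379),.075),ray(p,(309,258),.087),ray(p,(312,382),.087))
```

```text
[0.38899606 0.1388942  0.075     ] [0.54102611 0.17996099 0.087     ] [0.52475095 0.11205281 0.087     ]
```

servo_tool:
  steps: "0.025 -0.006 0 0 85;0.025 -0.006 0 0 85;0.025 -0.006 0.05 0 85;0.025 -0.006 0.1 0 85;0.025 -0.006 0.138 0 85;0.025 -0.006 0.138 0 85;0.025 -0.006 0.138 0 85;0.025 -0.006 0.138 0 30;0.025 -0.006 0.138 0 20;0.025 -0.006 0.138 0 20"

```text
time: 19.87
position: [0.5415, 0.1814, 0.0513]
ee_rot: [0.0, 0.79, 0.613, 0.001]
force: [0.1, 0.0, 0.1]
width: 0.051
```

```bash
python3 go.py .5396 .1797 .048
```

```text
t 19.87 pos [0.5415 0.1814 0.0513] w 0.051 shift [-0.0043 -0.0029  0.0066] tilt [ 0.002  0.001 -1.   ] toolx dir deg from +y to +x 14.4
```

servo_tool:
  steps: "0 0 0 0 20;0 0 0 0 20;0 0 0 0 20;0 0 0 0 20;0 0 -0.04 0 20;0 0 -0.1 0 20;0 0 -0.18 0 20;0 0 -0.24 0 20;0 0 -0.24 0 20;0 0 -0.24 0 20"

```text
time: 20.7
position: [0.5415, 0.1813, 0.1716]
ee_rot: [0.001, 0.79, 0.613, 0.002]
force: [0.0, -0.3, -4.5]
width: 0.0323
```

```bash
python3 go.py .4905 -.1675 .17
```

```text
t 20.7 pos [0.5415 0.1813 0.1716] w 0.0323 shift [-0.701   0.0749  0.0018] tilt [ 0.004  0.001 -1.   ] toolx dir deg from +y to +x 14.4
```

servo_tool:
  steps: "-0.06 0.006 0 0 20;-0.14 0.015 0 -0.04 20;-0.22 0.024 0 -0.1 20;-0.3 0.032 0 -0.16 20;-0.38 0.04 0 -0.22 20;-0.46 0.049 0 -0.28 20;-0.54 0.057 0 -0.315 20;-0.62 0.066 0 -0.315 20;-0.69 0.074 0 -0.315 20;-0.69 0.074 0 -0.315 20"

```text
time: 21.53
position: [0.4871, -0.1709, 0.1679]
ee_rot: [-0.001, 0.62, 0.785, -0.003]
force: [-0.4, -0.1, -2.5]
width: 0.0332
```

servo_tool:
  steps: "0 0 0 0 20;0 0 0.06 0 20;0 0 0.12 0 20;0 0 0.12 0 20;0 0 0.12 0 20"

```text
time: 21.95
position: [0.4889, -0.1606, 0.1079]
ee_rot: [-0.003, 0.615, 0.788, -0.001]
force: [0.5, -0.5, -2.8]
width: 0.0329
```

```bash
python3 - <<'E'
from fit import *
p=r.read_camera('wrist');save(p,'wrist14')
E
python3 go.py .4905 -.1675 .0445
```

```text
t 22.0 pos [ 0.4904 -0.1612  0.1095] w 0.0328 shift [-0.0124 -0.0026  0.13  ] tilt [-0.002  0.001 -1.   ] toolx dir deg from +y to +x -14.0
```

View pics/wrist14.png

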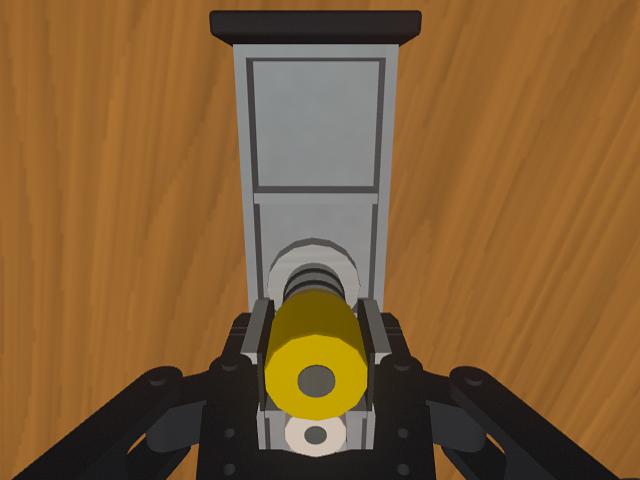

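servo_tool:
  steps: "-0.012 -0.001 0 0 20;-0.012 -0.001 0 0 20;-0.012 -0.001 0.04 0 20;-0.012 -0.001 0.08 0 20;-0.012 -0.001 0.1 0 20;-0.012 -0.001 0.115 0 20;-0.012 -0.001 0.12 0 20;-0.012 -0.001 0.122 0 20;-0.012 -0.001 0.122 0 20"

```text
time: 22.75
position: [0.4921, -0.1685, 0.0493]
ee_rot: [0.0, 0.616, 0.788, 0.0]
force: [-1.1, -1.3, -3.4]
width: 0.0323
```

```bash
python3 - <<'E'
from fit import *
p=r.read_camera('wrist');save(p,'wrist15')
E
python3 go.py .4905 -.1675 .0445
```

```text
t 22.8 pos [ 0.4922 -0.1685  0.0495] w 0.0325 shift [ 0.0027 -0.0027  0.01  ] tilt [ 0.001 -0.    -1.   ] toolx dir deg from +y to +x -13.9
```

View pics/wrist15.png

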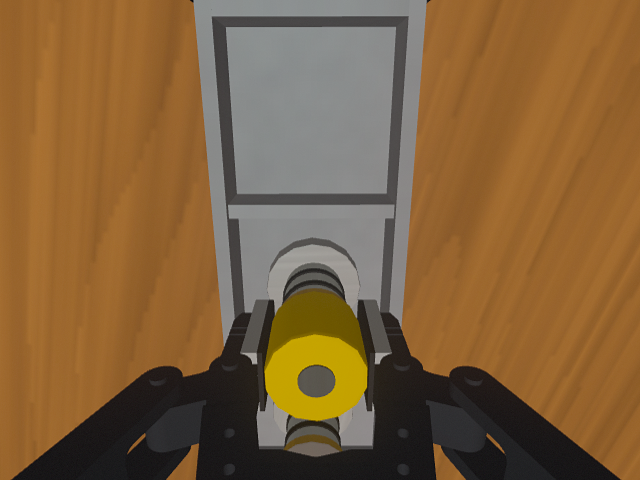

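servo_tool:
  steps: "0 0 0.004 0 20;0 0 0.007 0 20;0 0 0.009 0 20;0 0 0.009 0 20;0 0 0.009 0 20"

```text
time: 23.22
position: [0.4919, -0.1685, 0.0449]
ee_rot: [0.0, 0.616, 0.788, 0.0]
force: [-2.2, 0.2, 4.6]
width: 0.0329
```

servo_tool:
  steps: "0 0 0 0 40;0 0 0 0 60;0 0 0 0 85;0 0 0 0 85;0 0 0 0 85;0 0 0 0 85;0 0 0 0 85;0 0 0 0 85"

```text
time: 23.88
position: [0.4916, -0.1683, 0.0443]
ee_rot: [0.0, 0.616, 0.788, 0.0]
force: [0.5, 0.4, 0.5]
width: 0.0851
```

servo_tool:
  steps: "0 0 -0.03 0 85;0 0 -0.08 0 85;0 0 -0.16 0 85;0 0 -0.24 0 85;0 0 -0.24 0 85;0 0 -0.24 0 85"

```text
time: 24.38
position: [0.4932, -0.1687, 0.1669]
ee_rot: [0.002, 0.616, 0.788, 0.001]
force: [-0.1, -0.7, -0.9]
width: 0.085
```

```bash
python3 - <<'E'
from fit import *
p=r.read_camera('wrist');save(p,'wrist16')
E
python3 go.py .524 .112 .17
```

```text
t 24.43 pos [ 0.4919 -0.1683  0.1651] w 0.0851 shift [ 0.5287  0.1975 -0.0099] tilt [ 0.002 -0.    -1.   ] toolx dir deg from +y to +x -14.0
```

View pics/wrist16.png

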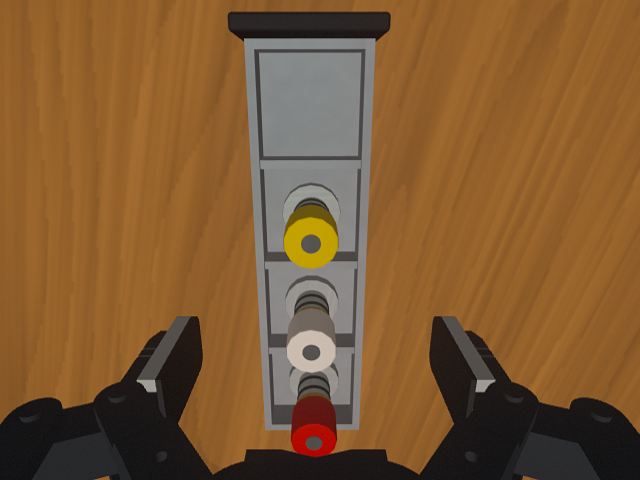

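Three are standing correctly. Next is green.

servo_tool:
  steps: "0.06 0.022 0 0.04 85;0.14 0.052 0 0.1 85;0.22 0.082 0 0.16 85;0.3 0.112 0 0.22 85;0.38 0.142 0 0.28 85;0.46 0.172 0 0.315 85;0.5 0.187 0 0.315 85;0.5 0.187 0.03 0.315 85;0.5 0.187 0.08 0.315 85;0.5 0.187 0.08 0.315 85"

```text
time: 25.27
position: [0.5185, 0.0968, 0.1192]
ee_rot: [-0.002, 0.79, 0.614, -0.004]
force: [-1.7, 0.4, -0.8]
width: 0.0848
```

servo_tool:
  steps: "0 0 0 0 85;0 0 0 0 85"

```text
time: 25.43
position: [0.5219, 0.0963, 0.1242]
ee_rot: [-0.0, 0.79, 0.613, -0.001]
force: [0.2, 0.5, -0.1]
width: 0.0849
```

```bash
python3 - <<'E'
from fit import *
p=r.read_camera('wrist');save(p,'wrist17')
print(proj(p,(.524,.112,.087)))
E
python3 go.py .524 .112 .048
```

```text
[310.14488168 247.67410576]
t 25.48 pos [0.5224 0.0964 0.1248] w 0.0853 shift [ 0.031  -0.0047  0.1536] tilt [ 0. -0. -1.] toolx dir deg from +y to +x 14.5
```

View pics/wrist17.png

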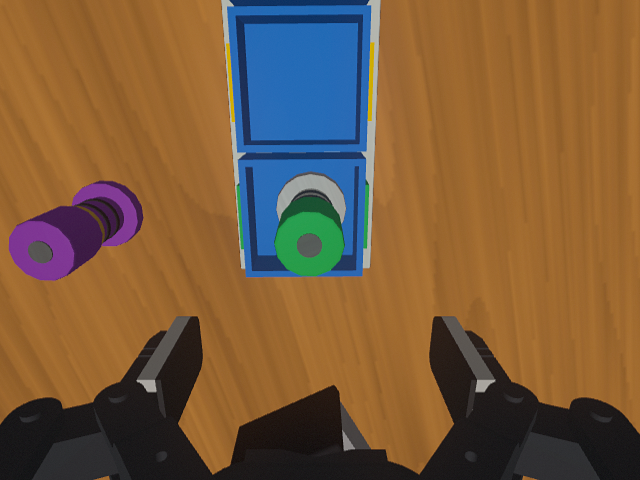

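Green dot at (309,245), predicted (310,248). Grasp.

servo_tool:
  steps: "0.032 -0.005 0 0 85;0.032 -0.005 0 0 85;0.032 -0.005 0.06 0 85;0.032 -0.005 0.11 0 85;0.032 -0.005 0.15 0 85;0.032 -0.005 0.15 0 85;0.032 -0.005 0.15 0 85;0.032 -0.005 0.15 0 30;0.032 -0.005 0.15 0 20;0.032 -0.005 0.15 0 20"

```text
time: 26.32
position: [0.5246, 0.1132, 0.0508]
ee_rot: [0.0, 0.79, 0.613, 0.001]
force: [-0.3, 0.3, 0.7]
width: 0.0512
```

servo_tool:
  steps: "0 0 0 0 20;0 0 0 0 20;0 0 0 0 20;0 0 0 0 20;0 0 -0.04 0 20;0 0 -0.1 0 20;0 0 -0.18 0 20;0 0 -0.24 0 20;0 0 -0.24 0 20;0 0 -0.24 0 20"

```text
time: 27.15
position: [0.5245, 0.1132, 0.171]
ee_rot: [0.001, 0.79, 0.613, 0.002]
force: [0.6, 0.4, -3.6]
width: 0.0331
```

```bash
python3 go.py .472 -.094 .17
```

```text
t 27.15 pos [0.5245 0.1132 0.171 ] w 0.0331 shift [-0.4275  0.0014  0.0012] tilt [ 0.004  0.001 -1.   ] toolx dir deg from +y to +x 14.4
```

servo_tool:
  steps: "-0.06 0 0 -0.04 20;-0.13 0 0 -0.1 20;-0.2 0 0 -0.16 20;-0.27 0 0 -0.22 20;-0.34 0 0 -0.28 20;-0.4 0.001 0 -0.315 20;-0.425 0.002 0 -0.315 20;-0.425 0.002 0 -0.315 20;-0.425 0.002 0 -0.315 20;-0.425 0.002 0.05 -0.315 20"

```text
time: 27.98
position: [0.4742, -0.0925, 0.1465]
ee_rot: [0.002, 0.616, 0.788, 0.002]
force: [2.1, 0.2, -3.1]
width: 0.0327
```

servo_tool:
  steps: "0 0 0.04 0 20;0 0 0.07 0 20;0 0 0.07 0 20;0 0 0.07 0 20"

```text
time: 28.32
position: [0.471, -0.0916, 0.1082]
ee_rot: [-0.001, 0.615, 0.788, -0.001]
force: [-0.3, 0.1, -1.3]
width: 0.0329
```

```bash
python3 - <<'E'
from fit import *
p=r.read_camera('wrist');save(p,'wrist18')
E
python3 go.py .472 -.094 .0445
```

```text
t 28.37 pos [ 0.4718 -0.092   0.1092] w 0.033 shift [-0.004  -0.0005  0.1293] tilt [-0.001  0.    -1.   ] toolx dir deg from +y to +x -14.0
```

View pics/wrist18.png

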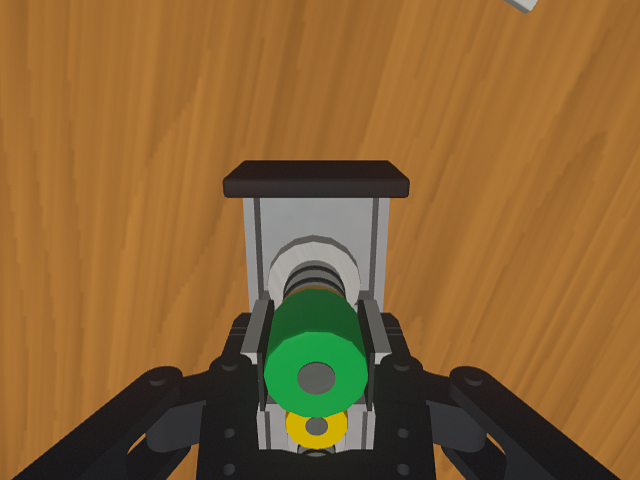

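servo_tool:
  steps: "-0.004 0 0 0 20;-0.004 0 0.04 0 20;-0.004 0 0.08 0 20;-0.004 0 0.1 0 20;-0.004 0 0.115 0 20;-0.004 0 0.12 0 20;-0.004 0 0.122 0 20;-0.004 0 0.122 0 20"

```text
time: 29.03
position: [0.4727, -0.0951, 0.0488]
ee_rot: [0.0, 0.616, 0.788, 0.0]
force: [-0.3, -0.3, -3.2]
width: 0.0326
```

```bash
python3 - <<'E'
from fit import *
p=r.read_camera('wrist');save(p,'wrist19')
E
python3 go.py .472 -.094 .0445
```

```text
t 29.08 pos [ 0.4728 -0.0951  0.049 ] w 0.0328 shift [ 0.0025 -0.001   0.0089] tilt [ 0.001 -0.    -1.   ] toolx dir deg from +y to +x -13.9
```

View pics/wrist19.png

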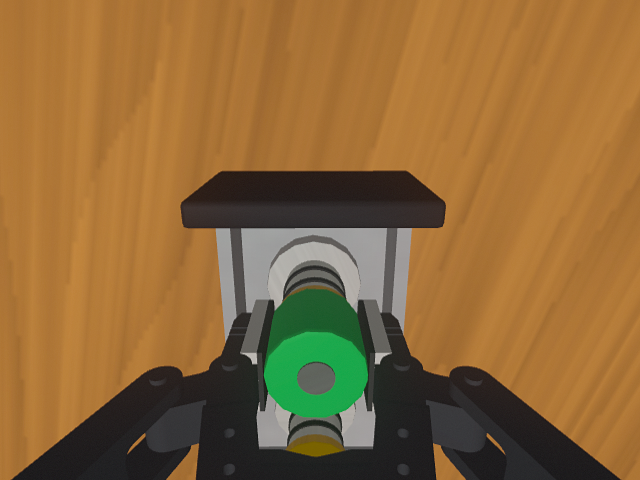

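servo_tool:
  steps: "0 0 0.004 0 20;0 0 0.007 0 20;0 0 0.009 0 20;0 0 0.009 0 20;0 0 0.009 0 20"

```text
time: 29.5
position: [0.4726, -0.0951, 0.0444]
ee_rot: [0.0, 0.616, 0.788, 0.0]
force: [-2.7, 0.5, 5.4]
width: 0.0325
```

servo_tool:
  steps: "0 0 0 0 40;0 0 0 0 60;0 0 0 0 85;0 0 0 0 85;0 0 0 0 85;0 0 0 0 85;0 0 0 0 85;0 0 0 0 85"

```text
time: 30.17
position: [0.4723, -0.0951, 0.0438]
ee_rot: [0.0, 0.616, 0.788, -0.0]
force: [0.2, -0.1, -0.0]
width: 0.0852
```

servo_tool:
  steps: "0 0 -0.03 0 85;0 0 -0.08 0 85;0 0 -0.16 0 85;0 0 -0.24 0 85;0.08 0 -0.3 0 85;0.16 0 -0.3 0 85;0.2 0 -0.3 0 85;0.2 0 -0.3 0 85;0.2 0 -0.3 0 85"

```text
time: 30.92
position: [0.4479, 0.0034, 0.1942]
ee_rot: [0.0, 0.615, 0.789, 0.0]
force: [0.5, -0.5, -0.5]
width: 0.0849
```

Run:
```python
from fit import *
for n in('scene','side'): save(r.read_camera(n),n+'20')
s=r.sense();print(s['time'],s['position'],s['force'])
```

```text
31.0167 [0.44817531 0.00135766 0.19371856] [ 0.31014183 -0.77211864 -0.22343863]
```

View pics/scene20.png

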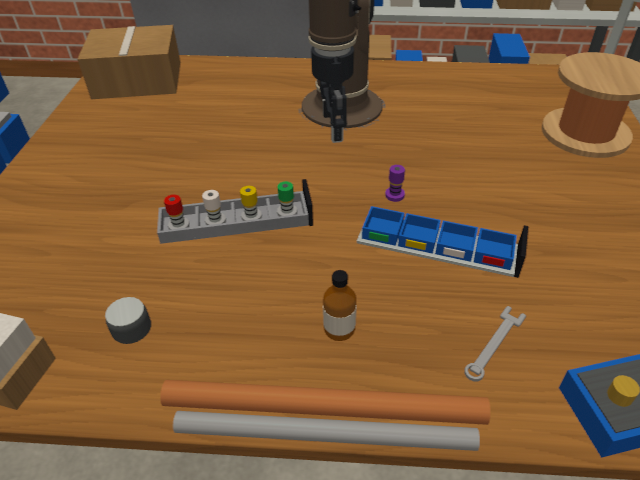

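View pics/side20.png

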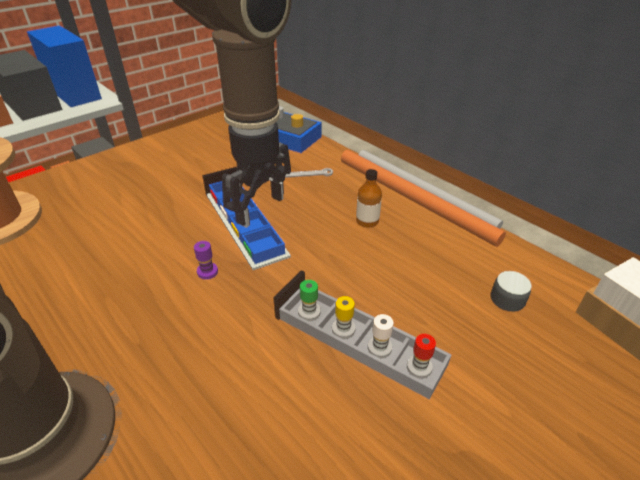

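All four stand upright: red (174,210) farthest from the rack's plate, then white, yellow, and green (287,198) next to it. The bottle and the purple look-alike have not moved, and the bins are empty.

```bash
python3 -c "
from station import r
print(r.close_job())"
```

```text
the job is handed in; nothing more can be done
None
```

The four valve cartridges are in the grey rack in reverse order, and I handed the job in at about 31 s of the 99 s allowed. From the cell farthest from the rack's black end plate they run red, white, yellow, green.

The last scene and side pictures show all four upright, one to a cell, with the bins empty. The oil bottle and the purple look-alike are where they stood at the start, and the gripper is open and clear of everything.

No check failed or disagreed in a way that mattered. The wrist forces reported after each move stayed under about 7 N, against the 120 N limit. The rack position fitted from the pictures matched its dividers to about 2 mm, and the cap positions matched to 1–3 pixels.

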